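Feel the plate gap with a taper gauge

TASK

Lift the loose dust cover off the gap fixture and stand it on the bench. Then take the taper gauge out of its rack and slide its blade straight down between the fixture's two upright plates until it drags snugly, with the sprung plate pushed back a millimetre or two and never forced hard back; finish while still gripping the gauge and holding it still at that depth. Leave the tape roll, bracket and spacer ring where they lie.

Things in the scene. Friction and masses are not known exactly. Their poses are not given: they have to be found in the camera images.
- fixture: Gap fixture, fixed: aluminium base 110 x 70 x 8 mm, origin at the centre of its underside, z up. On it stand two upright steel plates facing each other across a 4.0 to 5.5 mm gap along its x. Under the gap the floor is 12 mm above the bench. Fixture and rack stand left and right or swapped, turned up to 0.5 rad; between them (x about 0.44, y about 0.09) the bench is clear for the cover.
- sprung_lip (a point): Middle of the sprung plate's inner edge (where its flat face ends and the flare begins), 70 mm above the bench. This plate is on the fixture's +x side. Moves with the plate. Axes as the fixture's.
- set_lip (a point): The same point on the set plate, on the fixture's -x side, 70 mm above the bench. The middle of the gap lies half-way between the two lips.
- sprung_plate: The sprung plate, on the fixture's +x side: 8 mm thick, 36 mm wide (y). Above 70 mm both plates flare out into a lead-in mouth, 13 mm wide at its top 78 mm above the bench. Both plates ride on a sled that floats up to 4 mm either way along the fixture's x (light centring spring), so they centre on the blade. Body origin: the fixture's, not on the plate.
- set_plate: The screw-set plate itself (origin not on the plate).
- jaw (a joint): How far the sprung plate is pushed back from rest, m: 0 at rest, 0.006 at its stop. Spring 2 N preload plus 2 N per mm. Snug is 0.001 to 0.002; this comes with a downward push on the gauge of roughly 4 to 8 N, 10 to 20 mm deeper than first touch.
- anvil (a joint): Setting of the set plate, m: 0 to 0.0015 at the start, widens the gap from 4.0 mm by that much; held by its screw, stiff (40 N).
- cover: Loose aluminium dust cover, an upturned open box 82 x 56 x 78 mm (3 mm walls) with a black bar handle on top. It stands on the fixture's base over the plates, with 3 mm or more of play round them. Origin at the centre of its open lower edge: 8 mm above the bench when on the fixture. 0.12 kg.
- cover_handle (a point): Centre of the cover's handle bar: 12 mm thick (x), 36 mm long (y), 46 mm high; 101 mm above the cover's lower edge. Grip it from above across its x.
- gauge_handle (a point): Centre of the taper gauge's black handle block: 18 mm thick (x), 34 mm wide (y), 48 mm high, z up, 94 mm above the blade's tip. Grip it from above across its x. Its x must lie along the fixture's x (either way round) for the blade to enter the gap.
- gauge_tip (a point): Middle of the blade's tip; axes as the handle's.
- gauge: The whole taper gauge, origin at the blade's tip. Under the handle hangs a steel blade 70 mm long, 16 mm wide (y), tapering from 9 mm thick (x) at the handle to 2 mm at the tip. 0.06 kg.
- rack_mouth (a point): Middle of the slot's mouth on top of the gauge rack: a white block 44 x 44 mm, 80 mm high, on a 76 x 64 mm foot, with an open slot 13 mm (x) by 20 mm (y). At the start the blade hangs in the slot and the handle's underside rests on the rack's top.
- rack: The gauge rack, fixed to the bench; origin at the centre of its underside.
- kapton_roll: Bystander: amber tape roll, 79 mm across, 19 mm high, lying flat. Do not disturb.
- bracket_0: Bystander: aluminium angle bracket 36 x 64 x 34 mm. Do not disturb.
- spacer_ring: Bystander: square aluminium spacer 44 x 44 x 14 mm with a round hole. Do not disturb.
There are look-alikes about, which are no part of the job. Leave any yellow look-alike of the cover alone.

How it is judged:
By the outcome, as a careful person would: the job done as asked, in the order asked, and still so for the second after the job is handed in, while the arm keeps its last pose, push and grip.
It also fails if it takes over 69 s, if anything falls off the work surface, if the arm or the gripper's body presses on something with over 40 N, if the wrist force passes 120 N, or if a joint passes its speed limit or range.

ROBOT

A 6-joint arm with a two-finger parallel gripper is mounted at the origin on a cart in front of the work surface, level with it; the furniture and walls round the work are solid. World frame = base frame: x ahead of the robot, y to its left, z up, the work surface at z = 0. Lengths are in m, angles in rad, forces in N, time in s.
With the tool pointing down it reaches from about 0.375 to 0.825 m from the base axis. Payload 5.5 kg.
Tool frame: the origin (TCP) lies midway between the tips of the shut fingers; the grasp point (between the pads) lies 19 mm behind it; z points along the fingers, y is the line along which they close (so a half turn about z gives the same grasp; the last joint's range is limited). The gripper opens to 85 mm and grips with 20 to 120 N. Pads are 22 mm wide; open, the fingers measure 114 mm over their backs; the gripper's body (76 mm by 85 mm) begins 54 mm behind the grasp point. The pads swing forward as they close: fully open they stand 13 mm farther back than shut.
Start: joints at [-1.292, 0.314, -0.047, 1.21, 0, 1.571], TCP at [0.165, -0.577, 0.231] pointing down, gripper open.
Joint ranges: [-2.67, 2.67], [-0.69, 1.73], [-1.03, 1.25], [-2.08, 2.16], [-1.42, 1.45], [-3.14, 3.14]. Speed limits (rad/s): [2.39, 2.39, 3.01, 3.14, 3.14, 3.14].

INTERFACE

Orientations are given as a rotation vector (axis times angle).
In Python, from cell import env gives the robot as it stands. Calls block until the motion is done:
- env.move_to(position, orientation): joint-space move of the TCP to a pose.
- env.move_straight(position, frame=None, speed=0.15): straight line of the TCP; frame=None keeps the orientation; speed is the mean speed in m/s.
- env.movej(angles): joint-space move.
- env.gripper_open() and env.grasp(grip_force=None): open the fingers fully, or close them until they stop; grip_force is the grip in N (None keeps the last).
- env.sleep(seconds).
- env.ik(position, orientation): joint angles nearest the present ones, or None.
- env.get_obs(): the state.
- env.snapshot(name): name is "scene" or "top"; returns the picture (400x640x3 uint8, red, green, blue); there is no depth.
- env.camera_params(name): a dict with "fx", "fy", "cx", "cy" (pixels), "extrinsics" (4x4, takes a point from camera to world coordinates). Camera axes: x right, y down, z forward; pixel columns grow to the right and rows downward; lengths in m; the calibration is good to about 2 mm. A picture is of the moment at which its call begins. camera_params takes no time and is no camera call.
A pose or a line that the arm cannot do raises env.Unreachable and nothing moves.
- env.finish_job(): hands the job in; it is judged then, once.
The state is a dict: "t": time; "joints": joint angles; "joint_vel": joint speeds; "joint_torque": joint torques, N m; "eef_pos": TCP position; "tool_rot": TCP orientation; "force": force on the tool from outside, world axes, zero at the start; "wrist_torque": the same for the moment, N m; "width": finger opening in m; "grip_force": force on a finger pad.
Only numpy, scipy, OpenCV 4.12 (cv2) and the standard library are available. Lean on these libraries where they do the work, as an engineer would, in place of code of your own. Each camera call takes 0.05 s, during which the arm holds its last target. There are 200 camera calls.

## Working session

There is one attempt and no reset: what is moved stays moved. The work goes in short steps, each a Python script; the robot and the scene stay as the last script left them, time stands still between calls to the robot, and variables do not carry over. Pictures are saved under pics/ and viewed, at most 10 in all, crops included, and the job is handed in when it is done.

```bash
mkdir -p pics; ls; python3 - <<'E'
from cell import env
import cv2,numpy as np
for n in("scene","top"):
    im=env.snapshot(n); cv2.imwrite(f"pics/{n}0.png",im[:,:,::-1]); p=env.camera_params(n); print(n,{k:np.round(v,4).tolist() for k,v in p.items()})
o=env.get_obs(); print({k:np.round(v,3).tolist() for k,v in o.items()})
E
```

```text
pics
scene {'fx': 448.61, 'fy': 448.61, 'cx': 324.3776, 'cy': 203.6285, 'extrinsics': [[-0.702, -0.3799, 0.6024, -0.056], [-0.7122, 0.3675, -0.5981, 0.6309], [0.0058, -0.8489, -0.5285, 0.6425], [0.0, 0.0, 0.0, 1.0]]}
top {'fx': 451.4287, 'fy': 451.4287, 'cx': 322.9892, 'cy': 204.5117, 'extrinsics': [[-0.0586, -0.9776, 0.2021, 0.3474], [-0.9983, 0.0583, -0.0074, -0.0392], [-0.0046, -0.2022, -0.9793, 1.1679], [0.0, 0.0, 0.0, 1.0]]}
{'t': 0.1, 'joints': [-1.292, 0.314, -0.048, 1.21, 0.0, 1.571], 'joint_vel': [0.0, -0.001, 0.002, -0.0, -0.002, 0.001], 'joint_torque': [0.001, -54.077, 34.054, 0.011, 0.0, 0.0], 'eef_pos': [0.165, -0.576, 0.231], 'tool_rot': [-3.11, -0.436, 0.0], 'force': [-0.18, 0.086, -0.131], 'wrist_torque': [0.005, -0.011, 0.034], 'grip_force': 0.0, 'width': 0.085}
```

View pics/scene0.png

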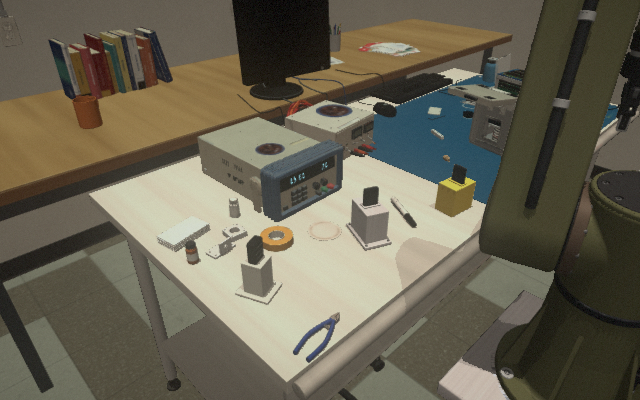

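View pics/top0.png

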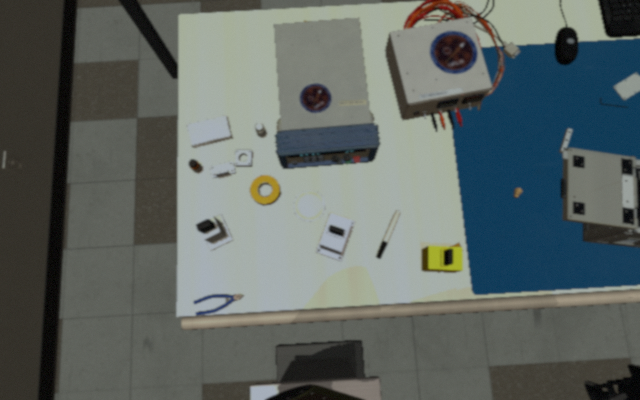

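The scene shows the covered fixture at about (369,220), and at (337,237) in top. The rack with the gauge is at (258,270), and at (213,232) in top. The yellow look-alike is on the right. Next I'll enlarge all four regions.

```bash
python3 - <<'E'
import cv2,numpy as np
s=cv2.imread("pics/scene0.png");t=cv2.imread("pics/top0.png")
def c(im,u,v,w,h):
    a=cv2.resize(im[v:v+h,u:u+w],None,fx=5,fy=5,interpolation=cv2.INTER_CUBIC)
    for k in range(0,w,10): cv2.line(a,(k*5,0),(k*5,6 if (u+k)%50 else 14),(0,0,255),1); 
    for k in range(0,h,10): cv2.line(a,(0,k*5),(6 if (v+k)%50 else 14,k*5),(0,0,255),1)
    cv2.putText(a,f"{u},{v}",(15,25),0,.5,(255,0,0)); return a
A=np.hstack([c(s,340,180,60,70),c(s,230,230,60,70)]);B=np.hstack([c(t,310,210,60,50),c(t,190,210,60,50)])
cv2.imwrite("pics/crop.png",np.vstack([A,B])[:600])
E
```

```text
(no output)
```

View pics/crop.png

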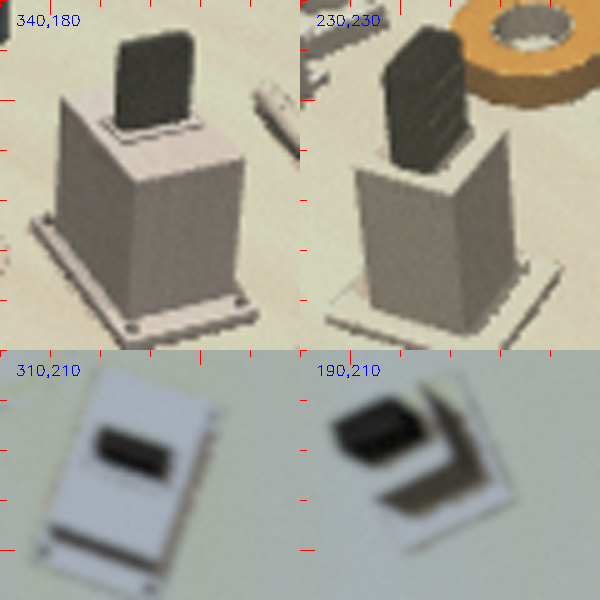

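Crops: the cover, handle and base corners are clear in both views. Its near top corner is at crop (135,182) in scene and (52,527) in top. The rack block's near corner is at (450,192), with the gauge's long side running along the block's right edge. I'll fit poses to these corners, leaving height free as a check.

```bash
cat > h.py <<'E'
import numpy as np
from scipy.spatial.transform import Rotation as R
P={'scene':dict(),'top':dict()}
from cell import env
C={n:env.camera_params(n) for n in('scene','top')}
def proj(n,X):
    c=C[n];E=np.array(c['extrinsics']);p=(np.atleast_2d(X)-E[:3,3])@E[:3,:3]
    return np.c_[c['fx']*p[:,0]/p[:,2]+c['cx'],c['fy']*p[:,1]/p[:,2]+c['cy']]
def world(X,q): # q=x,y,yaw,dz
    c,s=np.cos(q[2]),np.sin(q[2]);X=np.atleast_2d(X)
    return np.c_[q[0]+c*X[:,0]-s*X[:,1],q[1]+s*X[:,0]+c*X[:,1],X[:,2]+q[3]]
def down(yaw): # tool z down, tool y along object's x (yaw)
    c,s=np.cos(yaw),np.sin(yaw)
    y=np.array([c,s,0]);z=np.array([0,0,-1.]);return np.c_[np.cross(y,z),y,z]
def rv(yaw): return R.from_matrix(down(yaw)).as_rotvec()
E
python3 - <<'E'
from h import *
from scipy.optimize import least_squares
def full(c,o,u0,v0): return [(c[0]-o[0]+.5)/5-.5+u0,(c[1]-o[1]+.5)/5-.5+v0]
S1=lambda c:('scene',full(c,(0,0),340,180)); S2=lambda c:('scene',full(c,(300,0),230,230))
T1=lambda c:('top',full(c,(0,350),310,210)); T2=lambda c:('top',full(c,(300,350),190,210))
cov=[((-41,28,86),S1((135,182))),((-41,-28,86),S1((243,157))),((41,28,86),S1((62,97))),((-41,28,8),S1((131,318))),((-41,-28,8),S1((235,292))),((41,28,8),S1((55,217))),
((-6,18,132),S1((117,42))),((-6,-18,132),S1((190,36))),((-6,18,88),S1((115,128))),((-6,-18,88),S1((190,120))),
((-41,28,86),T1((52,527))),((-41,-28,86),T1((160,567))),((41,28,86),T1((103,367))),((41,-28,86),T1((217,408))),((-55,35,8),T1((33,563))),((-55,-35,8),T1((150,600)))]
rack=[((-22,22,80),S2((450,192))),((22,22,80),S2((355,170))),((-22,-22,80),S2((510,132))),((-9,17,80),S2((430,173))),((9,17,80),S2((392,165))),((-9,-17,80),S2((470,130))),
((-38,-32,6),T2((517,497))),((-38,32,6),T2((405,552))),((38,-32,6),T2((455,372))),((-22,22,80),T2((377,497))),((-22,-22,80),T2((450,460))),((22,-22,80),T2((420,385)))]
for nm,d,y0 in(('cov',cov,-.3),('rack',rack,.3)):
    X=np.array([a for a,_ in d])/1e3
    def f(q):
        W=world(X,q); return np.ravel([proj(n,W[i])[0]-uv for i,(_,(n,uv)) in enumerate(d)])
    r=least_squares(f,[.5,0.1,y0,0],loss='soft_l1',x_scale=[.1,.1,.1,.01])
    print(nm,r.x.round(4));print(f(r.x).reshape(-1,2).round(1).tolist())
E
```

```text
cov [ 5.018e-01 -7.360e-02 -4.004e-01  5.000e-04]
[[0.4, -0.5], [0.8, -0.4], [-0.2, -1.1], [-0.6, 0.1], [-0.3, 0.1], [0.1, 1.7], [2.3, 1.7], [1.8, 0.1], [1.7, 0.9], [0.5, -0.4], [-1.1, -1.2], [-0.7, -1.4], [0.0, -0.8], [-1.0, -1.5], [-1.3, -0.7], [1.0, 1.1]]
rack [ 0.5327  0.2356  0.3975 -0.0018]
[[0.9, 0.7], [0.2, -0.7], [-0.2, -0.5], [0.3, 1.2], [-0.1, 0.5], [0.9, -0.3], [-0.4, 0.1], [-0.6, -0.0], [0.3, -0.8], [-1.5, 0.1], [0.5, -0.4], [-0.6, -1.4]]
```

Both fits are consistent to about 1 px, and the free heights come out within 2 mm. Now the cover: approach, look, grasp.

```bash
python3 - <<'E'
from h import *
import cv2
x,y,w=.5018,-.0736,-.4004
j0=np.array(env.get_obs()['joints'])
best=min((k for k in(w,w+np.pi,w-np.pi) if env.ik([x,y,.19],rv(k)) is not None),key=lambda k:np.abs(np.array(env.ik([x,y,.19],rv(k)))-j0).max())
print(best,np.round(env.ik([x,y,.19],rv(best)),2))
env.move_to([x,y,.19],rv(best))
for n in('scene','top'): cv2.imwrite(f'pics/{n}1.png',env.snapshot(n)[:,:,::-1])
o=env.get_obs();print(o['t'],np.round(o['eef_pos'],4),np.round(o['joints'],2))
s=cv2.imread('pics/scene1.png')[130:280,300:440];t=cv2.imread('pics/top1.png')[180:280,270:410]
cv2.imwrite('pics/c1.png',np.vstack([cv2.resize(a,(560,a.shape[0]*4-(a.shape[0]*4)//2*0)) for a in(s[20:100],t[10:75])]))
E
```

```text
-0.4004 [-0.15  0.16 -0.34  1.07  0.    1.83]
2.375 [ 0.5018 -0.0744  0.19  ] [-0.15  0.16 -0.34  1.07 -0.    1.83]
```

View pics/c1.png

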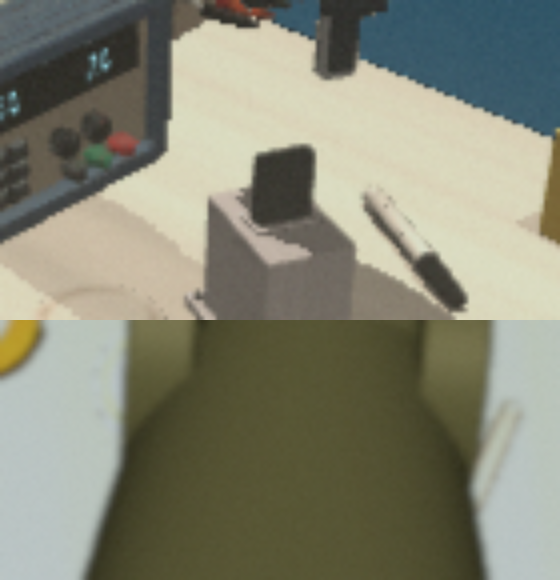

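The gripper is over the bar and nothing obstructs it. The handle is at crop (283,185), and the tool hides the fixture from the top camera. Descend, grip, lift.

```bash
python3 - <<'E'
from h import *
import cv2
x,y,w=.5018,-.0736,-.4004
def rep(s): o=env.get_obs();print(s,round(o['t'],2),np.round(o['eef_pos'],4),np.round(o['force'],2),round(o['width'],4),round(o['grip_force'],1))
env.move_straight([x,y,.097],speed=.12); rep('down')
env.grasp(50); rep('grip')
env.move_straight([x,y,.13],speed=.08); rep('lift')
env.move_straight([x,y,.225],speed=.15); rep('up')
for n in('scene','top'): cv2.imwrite(f'pics/{n}2.png',env.snapshot(n)[:,:,::-1])
E
```

```text
down 3.3 [ 0.5024 -0.0737  0.0976] [ 0.02 -0.2   0.56] 0.0854 0.0
grip 3.96 [ 0.5019 -0.0736  0.0971] [ 1.12 -0.4   0.7 ] 0.0117 51.4
lift 4.53 [ 0.5018 -0.0736  0.13  ] [-0.25 -0.35 -1.33] 0.0114 51.0
up 5.31 [ 0.5012 -0.0735  0.224 ] [ 0.33  0.19 -1.72] 0.0113 51.0
```

View pics/scene2.png

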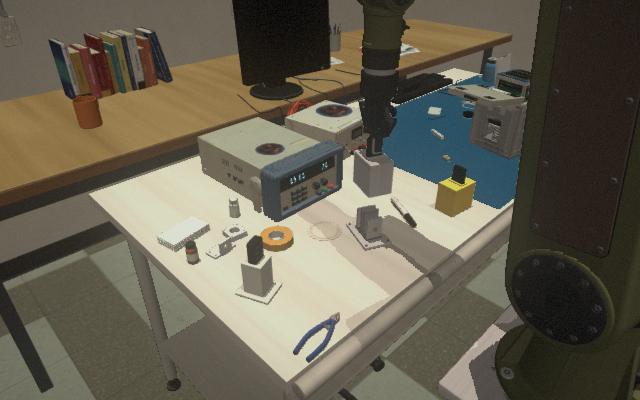

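The cover is up and clear, and the plates are exposed at (370,222). Place the cover at (0.44,0.09).

```bash
python3 - <<'E'
from h import *
import cv2
def rep(s): o=env.get_obs();print(s,round(o['t'],2),np.round(o['eef_pos'],4),np.round(o['force'],2),round(o['width'],4));return o
X,Y=.44,.09
env.move_straight([X,Y,.225],speed=.2); f0=rep('over')['force'][2]
env.move_straight([X,Y,.095],speed=.15); rep('low')
z=.095
while z>.083:
    z-=.001; env.move_straight([X,Y,z],speed=.03)
    f=env.get_obs()['force'][2]
    if f-f0>2.5: break
rep('touch %.4f'%z)
env.gripper_open(); rep('open')
env.move_straight([X,Y,.19],speed=.2)
# to above the gauge
gx,gy,gw=.5327,.2356,.3975
j0=np.array(env.get_obs()['joints'])
opts=[k for k in(gw,gw+np.pi,gw-np.pi) if env.ik([gx,gy,.2],rv(k)) is not None]
w=min(opts,key=lambda k:np.abs(np.array(env.ik([gx,gy,.2],rv(k)))-j0).max()); print(w)
env.move_to([gx,gy,.2],rv(w)); rep('gauge'); 
for n in('scene','top'): cv2.imwrite(f'pics/{n}3.png',env.snapshot(n)[:,:,::-1])
s=cv2.imread('pics/scene3.png')[170:320,200:400]; t=cv2.imread('pics/top3.png')[190:270,190:390]
cv2.imwrite('pics/c3.png',np.vstack([cv2.resize(a[:q],None,fx=4,fy=4,interpolation=cv2.INTER_CUBIC)[:600] for a,q in((s[:85],85),(t[:65],65))]))
cv2.imwrite('pics/c3.png',cv2.resize(s,None,fx=4,fy=4,interpolation=cv2.INTER_CUBIC))
E
```

```text
over 6.43 [0.4402 0.0895 0.2249] [ 0.58 -0.49 -0.97] 0.0112
low 7.45 [0.4407 0.09   0.0957] [ 0.82  0.46 -1.82] 0.0112
touch 0.0880 9.2 [0.4404 0.09   0.089 ] [-3.01 -0.95 10.61] 0.0115
open 9.91 [0.44  0.09  0.088] [ 0.52 -0.88 -0.05] 0.0853
0.3975
gauge 11.29 [0.5314 0.235  0.1981] [-1.02 -0.56 -1.13] 0.0852
```

View pics/c3.png

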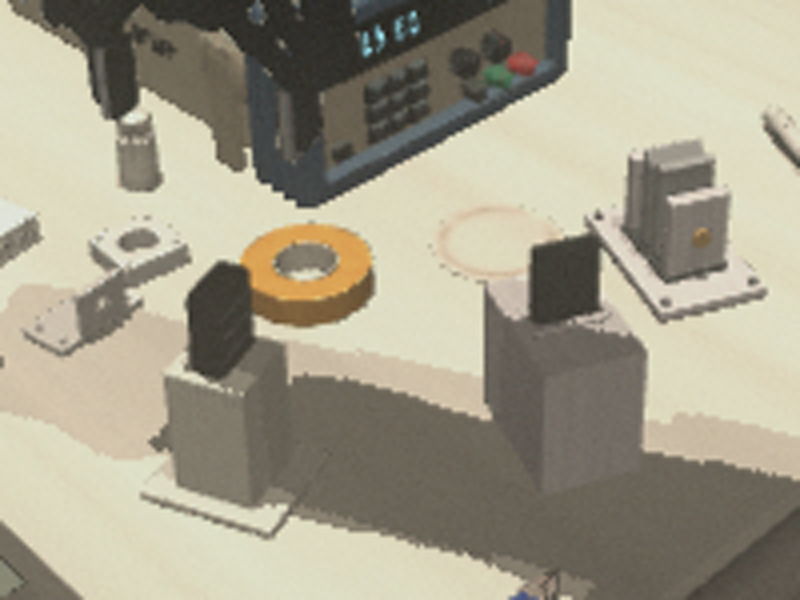

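The cover stands upright on the bench at crop (565,400), and the bystanders are untouched. The open fingers straddle the gauge. Grasp and lift it, taking a picture of the exposed fixture.

```bash
python3 - <<'E'
from h import *
import cv2
def rep(s): o=env.get_obs();print(s,round(o['t'],2),np.round(o['eef_pos'],4),np.round(o['force'],2),np.round(o['wrist_torque'],2),round(o['width'],4),round(o['grip_force'],1));return o
gx,gy,gw=.5327,.2356,.3975
env.move_straight([gx,gy,.087],speed=.12); rep('down')
env.grasp(70); rep('grip')
env.move_straight([gx,gy,.12],speed=.08); rep('lift')
env.move_straight([gx,gy,.235],speed=.2); rep('up')
for n in('scene','top'): cv2.imwrite(f'pics/{n}4.png',env.snapshot(n)[:,:,::-1])
def c(n,u,v,w,h,k):
    a=cv2.resize(cv2.imread(f'pics/{n}4.png')[v:v+h,u:u+w],None,fx=k,fy=k,interpolation=cv2.INTER_CUBIC)
    cv2.putText(a,f"{u},{v} x{k}",(15,25),0,.5,(255,0,0)); return a
A=c('scene',340,195,56,60,7);B=c('top',312,205,50,60,7)
D=np.zeros((420,800,3),np.uint8);D[:,:392]=A;D[:,400:750]=B
cv2.imwrite('pics/c4.png',D)
E
```

```text
down 12.48 [0.5333 0.2358 0.0878] [ 0.72 -0.27  0.48] [-0.   -0.   -0.02] 0.0857 0.0
grip 13.11 [0.5329 0.2357 0.0873] [-0.24 -0.52  2.44] [-0.06  0.05 -0.03] 0.0169 68.5
lift 13.68 [0.5328 0.2356 0.1201] [ 0.09 -0.03 -1.41] [ 0.    0.01 -0.01] 0.0169 68.2
up 14.4 [0.5321 0.2353 0.2336] [-0.22  0.42 -2.76] [-0.01  0.01  0.  ] 0.017 68.2
```

View pics/c4.png

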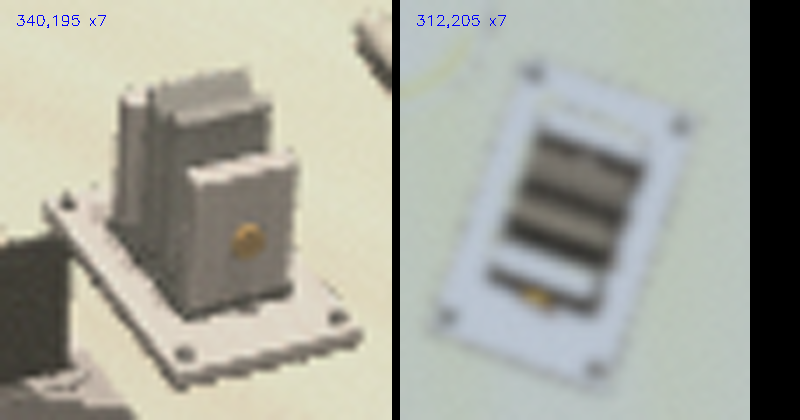

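View pics/scene4.png

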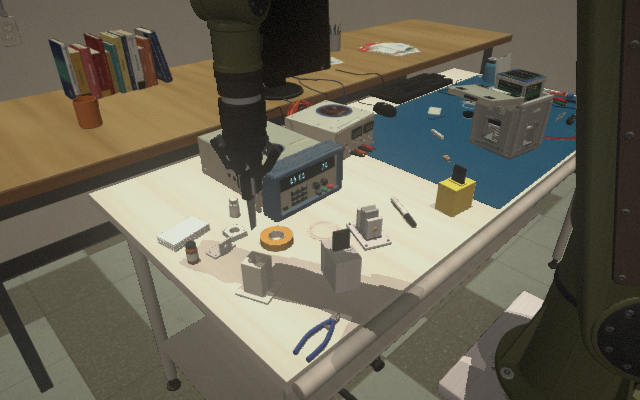

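The gauge is held and the rack is empty. The fixture's four base holes are clear at top-crop (533,72), (681,125), (595,370) and (447,316), with the dark gap line centred near (578,201). Refit the fixture from these.

```bash
python3 - <<'E'
from h import *
from scipy.optimize import least_squares
F=lambda c,o,u,v:[(c[0]-o+.5)/7-.5+u,(c[1]+.5)/7-.5+v]
T=lambda c:('top',F(c,400,312,205)); S=lambda c:('scene',F(c,0,340,195))
d=[((1,1),T((533,72))),((1,-1),T((681,125))),((-1,-1),T((595,370))),((-1,1),T((447,316))),((1,1),S((68,202))),((-1,1),S((185,353))),((-1,-1),S((338,317)))]
def f(q,dd=d):
    return np.ravel([proj(n,world([[s[0]*q[3],s[1]*q[4],.008]],[*q[:3],0])[0])[0]-uv for s,(n,uv) in dd])
for dd in(d,d[:4],d[4:]):
    r=least_squares(lambda q:np.r_[f(q,dd),(q[3]-.047)*2000,(q[4]-.027)*2000],[.5,-.07,-.4,.047,.027],x_scale=[.1,.1,.1,.01,.01]); print(r.x.round(4),r.fun.round(1))
q=[*least_squares(lambda q:f(q),[.5,-.07,-.4,.047,.027]).x[:3],0]
p=proj('top',world([[0,0,.07],[0,.018,.07],[0,-.018,.07],[-.0065,.018,.078]],q)); print('gap in crop',((p-[312,205]+.5)*7-.5+[400,0]).round(0).tolist())
p=proj('scene',world([[0,0,.07],[-.0065,0.018,.078],[.0065,.018,.078],[-.0065,-.018,.078]],q)); print('scene',((p-[340,195]+.5)*7-.5).round(0).tolist())
E
```

```text
[ 0.5021 -0.0738 -0.4015  0.0472  0.0274] [ 0.4  0.7 -0.9  0.  -0.5 -0.7  0.5 -0.2  0.5  0.   0.5 -0.2 -0.6 -0.1
  0.4  0.8]
[ 0.502  -0.0742 -0.402   0.0472  0.0273] [ 0.6  0.7 -0.8  0.1 -0.5 -0.7  0.7 -0.1  0.3  0.5]
[ 0.5021 -0.0729 -0.3946  0.0471  0.0272] [ 0.3  0.2  0.5 -0.1 -0.8 -0.   0.1  0.3]
gap in crop [[568.0, 196.0], [519.0, 179.0], [616.0, 213.0], [513.0, 193.0]]
scene [[210.0, 107.0], [172.0, 108.0], [155.0, 88.0], [269.0, 87.0]]
```

Every fit agrees: fixture at (0.502, −0.074), yaw −0.40, with the gap line where the projection predicts. Carry the gauge over it and stop with the tip just above the mouth.

```bash
python3 - <<'E'
from h import *
import cv2
def rep(s): o=env.get_obs();print(s,round(o['t'],2),np.round(o['eef_pos'],4),np.round(o['force'],2),np.round(o['joints'],2));return o
x,y,w=.502,-.074,-.4015
env.move_to([x,y,.235],rv(w)); rep('over')
env.move_straight([x,y,.163],speed=.12); env.sleep(.3); o=rep('mouth')
A=R.from_rotvec(o['tool_rot']).as_matrix(); print('yaw',np.arctan2(A[1,1],A[0,1]))
im=env.snapshot('scene')[150:250,320:420,::-1]
tip=world([[0,0,.086],[0,.008,.086],[0,-.008,.086]],[x,y,w,0]); print(((proj('scene',tip)-[320,150]+.5)*6-.5).round())
cv2.imwrite('pics/c5.png',cv2.resize(im,None,fx=6,fy=6,interpolation=cv2.INTER_CUBIC))
E
```

```text
over 15.68 [ 0.5023 -0.0733  0.2349] [ 0.62  0.54 -0.89] [-0.15  0.14 -0.26  1.17  0.    1.83]
mouth 16.73 [ 0.5024 -0.0741  0.1636] [-0.89  0.46 -0.81] [-0.15  0.18 -0.38  1.01  0.    1.83]
yaw -0.4015199390880713
[[303. 328.]
 [284. 332.]
 [321. 324.]]
```

View pics/c5.png

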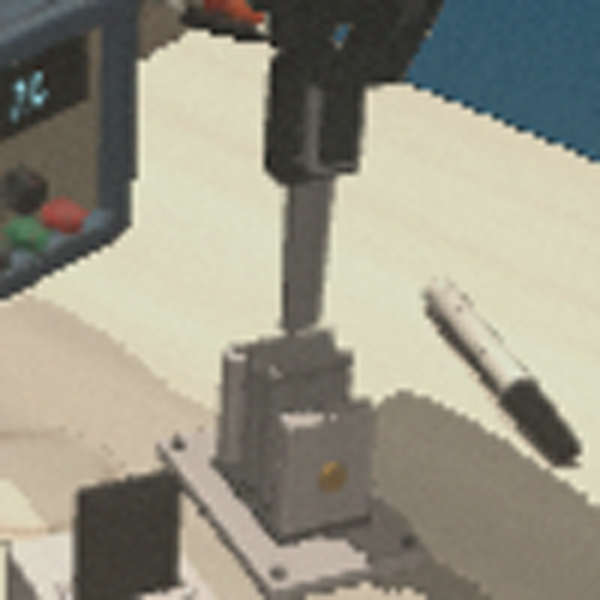

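The tip is at crop (302,330), exactly where predicted and centred above the mouth. Descend in 1 mm steps, watching the force.

```bash
cat >> h.py <<'E'
def rd(n=5):
    a=[]
    for _ in range(n): env.sleep(.02); o=env.get_obs(); a.append(np.r_[o['force'],o['eef_pos']])
    return np.mean(a,0),o
E
python3 - <<'E'
from h import *
x,y,w=.502,-.074,-.4015
u=np.array([np.cos(w),np.sin(w)])
b,o=rd(10); print('base',b.round(3),o['t'])
env.move_straight([x,y,.137],speed=.06); f,o=rd(); print('tip60',(f-b)[:3].round(2))
z=.137
while z>.105:
    z-=.0015; env.move_straight([x,y,z],speed=.04); f,o=rd(6); d=f-b
    print(round(z,4),f[5].round(4),'Fz %.2f Fx %.2f'%(d[2],d[:2]@u),'Fy %.2f'%(d[:2]@[-u[1],u[0]]),round(o['t'],1))
    if d[2]>3.2: break
E
```

```text
base [-0.106  0.296 -0.97   0.502 -0.074  0.163] 16.95
tip60 [ 0.32 -0.32  0.32]
0.1355 0.1356 Fz 0.27 Fx -0.30 Fy -0.44 18.0
0.134 0.1339 Fz 0.47 Fx 0.33 Fy 0.12 18.3
0.1325 0.1324 Fz -0.13 Fx 0.48 Fy 0.20 18.7
0.131 0.1309 Fz 0.71 Fx -0.09 Fy -0.12 19.0
0.1295 0.1294 Fz 0.34 Fx 0.16 Fy 0.06 19.4
0.128 0.1279 Fz -0.04 Fx 0.36 Fy -0.23 19.7
0.1265 0.1264 Fz 0.16 Fx -0.02 Fy -0.36 20.1
0.125 0.1249 Fz 0.00 Fx 0.16 Fy -0.15 20.4
0.1235 0.1234 Fz 0.10 Fx 0.51 Fy -0.30 20.8
0.122 0.1219 Fz 0.09 Fx 0.39 Fy -0.10 21.1
0.1205 0.1204 Fz 0.33 Fx 0.34 Fy -0.21 21.5
0.119 0.1189 Fz -0.08 Fx 0.47 Fy 0.12 21.8
0.1175 0.1174 Fz -0.10 Fx -0.07 Fy -0.45 22.2
0.116 0.1159 Fz 0.23 Fx 0.23 Fy -0.06 22.5
0.1145 0.1144 Fz 0.30 Fx -0.02 Fy 0.14 22.9
0.113 0.1129 Fz 0.21 Fx -0.04 Fy -0.32 23.2
0.1115 0.1114 Fz -0.66 Fx 0.22 Fy 0.01 23.6
0.11 0.11 Fz 0.62 Fx 0.57 Fy 0.19 23.9
0.1085 0.1086 Fz 2.01 Fx 0.73 Fy -0.32 24.3
0.107 0.107 Fz 2.79 Fx 0.47 Fy -0.40 24.6
0.1055 0.1054 Fz 2.60 Fx 0.40 Fy 0.28 25.0
0.104 0.1039 Fz 3.31 Fx 0.32 Fy 0.40 25.3
```

First touch is at TCP z≈0.109 and the lateral forces are small. Continue toward about 14 mm deeper, checking that the force follows the spring law.

```bash
python3 - <<'E'
from h import *
x,y,w=.502,-.074,-.4015
u=np.array([np.cos(w),np.sin(w)]);b=np.array([-.0,.1,-.85])
z=.104
while z>.0955:
    z-=.0015; env.move_straight([x,y,z],speed=.04); f,o=rd(15); d=f[:3]-b
    print(round(z,4),f[5].round(4),'Fz %.2f Fx %.2f'%(d[2],d[:2]@u),'Fy %.2f'%(d[:2]@[-u[1],u[0]]),round(o['t'],1),round(o['width'],4))
    if d[2]>7.5: break
E
```

```text
0.1025 0.1024 Fz 3.02 Fx 0.20 Fy 0.21 25.8 0.0172
0.101 0.101 Fz 3.96 Fx -0.03 Fy 0.11 26.3 0.0174
0.0995 0.0995 Fz 4.30 Fx 0.15 Fy -0.06 26.8 0.0174
0.098 0.098 Fz 4.62 Fx 0.03 Fy 0.30 27.3 0.0174
0.0965 0.0965 Fz 4.96 Fx 0.40 Fy 0.17 27.8 0.0174
0.095 0.095 Fz 5.70 Fx 0.10 Fy 0.24 28.3 0.0168
```

The push is 5.6 N, about 14 mm past first touch. Force (F≈2.4·(1+d)) and geometry (taper 1:10) both put the jaw at about 1.3–1.4 mm, the middle of snug. One last look before handing in.

```bash
python3 - <<'E'
from h import *
import cv2
env.sleep(.5); f,o=rd(10); print(f.round(3),o['t'],np.abs(o['joint_vel']).max().round(4))
im=env.snapshot('scene')[150:300,200:400,::-1]
cv2.imwrite('pics/c6.png',cv2.resize(im,None,fx=4,fy=4,interpolation=cv2.INTER_CUBIC))
E
```

```text
[ 0.271  0.254  5.142  0.502 -0.074  0.095] 28.9833 0.0013
```

View pics/c6.png

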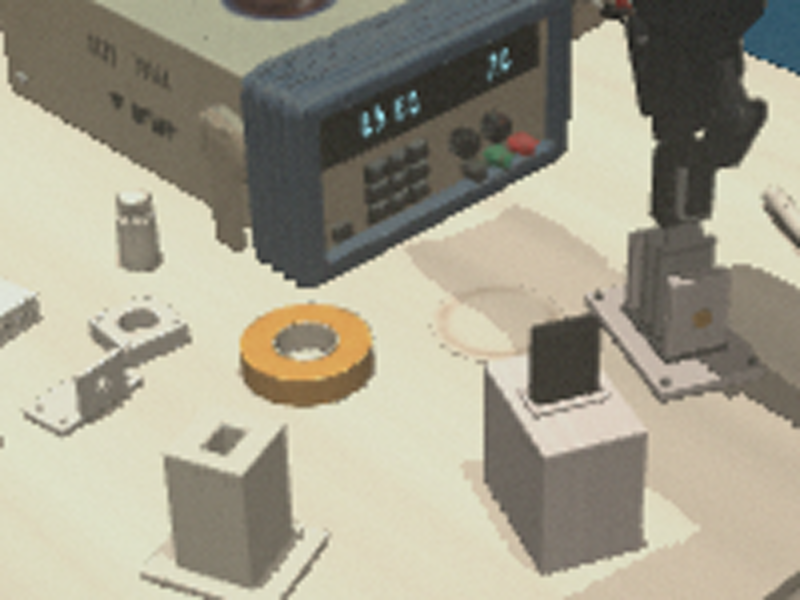

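The blade is seated between the plates at crop (680,225). The cover stands on the bench, the rack is empty, and the tape roll, bracket and spacer ring are in place. Handing in.

```bash
python3 -c "
from cell import env
print(env.finish_job())"
```

```text
the job is handed in; nothing more can be done
None
```

Handed in at about 29 s: the cover stands on the bench, and the gauge is gripped and held still in the gap with about a 6 N push and the sprung plate back an estimated 1.3–1.4 mm (from force and depth, not measured directly); the tape roll, bracket and spacer ring were left alone.

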